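# Put a part away in the spares case and close its stayed lid

### The job

Put the small part box with the green band away in the blue spares case: raise the lid until its folding stay clicks over and carries the lid by itself, then set the box down inside on the floor of the case. Then break the stay at its red elbow knob and lower the lid gently, without letting it fall, until it is fully shut; do not force the stay so that its foot slips in its slot, and leave the bearing and the pulley alone.

Things in the scene. Friction and masses are not known exactly. Their poses are not given: they have to be found in the camera images.
- case: the blue spares case, fixed to the counter, 180 x 180 mm, rim 115 mm high, walls 6 mm; origin at the centre of its underside, x from its front to its back (the hinge side), y to its left, z up. A folding stay sits outside its left wall: two equal 67 mm links, pinned to a slot plate on the lid's left edge (set differently each time), to each other (the elbow, with the red knob) and to the foot
- case_floor (a point): centre of the case's raised inner floor, 40 mm above its underside and 75 mm below its rim; the inside is 168 x 168 mm
- hinge (a point): middle of the lid's hinge axis (along the case's y), at [0.090, 0, 0.120] in the case's frame, at its rear; the lid is a 180 x 180 x 10 mm plate of 0.6 kg
- lid (a joint): lid angle, rad: 0 shut, grows as the lid is raised. The stay goes straight and stops the lid somewhere between 1.15 and 1.42; where differs each time and must be felt. Let down from the stop, the lid sinks about 0.04 while a weak spring pushes the elbow past straight, and is locked. Left 7 mm or more (at the handle) short of the stop it does not lock and falls shut
- lid_handle (a point): centre of the steel bar handle at the lid's front edge: round, 10 mm thick, 90 mm free length along the case's y, its axis 218 mm from the hinge axis, level with it when shut, 38 mm in front of the lid's edge; it turns with the lid. About 3 N lifts it; more than about 17 N against the stop, or down on the locked lid, makes the stay's foot slip
- stay_knob (a point): grip centre of the red elbow knob, a round pin along the case's y, 12 mm thick, its outer end 22 mm beyond this point, the case's left wall 55 mm away. It moves on a circle of 67 mm radius about the foot's axis. Locked, it stands above the foot, slightly to the rear; 2 to 5 N towards the front (-x) breaks the lock, then the lid's weight drives it on forward and down
- stay_foot (a point): brass pin of the stay's foot (axis along the case's y), at [0.040, 0.099, 0.085] in the case's frame; held by friction in an upright slot and must not be forced to slip more than 1.5 mm. With the lid shut the knob lies about 59 mm in front of it (-x) and 31 mm lower, several mm more or less
- relay_box: the loose small white part box with a green band, 41 (x) x 50 (y) x 36 (z) mm, under 0.2 kg; origin at the centre of its underside, z up
- bearing: a loose sealed ball bearing lying flat, 47 mm across, 14 mm high; origin at the centre of its underside; to be left alone
- vee_pulley: a loose small metal vee pulley lying flat, 64 mm across, 18 mm high; origin at the centre of its underside; to be left alone
Not all that is in view belongs to the job. Leave any purple look-alike of the relay_box alone.

How it is judged:
On the way, in this order (a step that is already met when the one before it is completed fails the run):
1. the lid stands raised on its locked stay, untouched (value of joint lid above 1 rad and contact force between each of the fingers, the arm and case below 0.05 N), for 0.5 s.
2. the box lies inside on the floor of the case, let go, with the lid still up (value of joint lid above 1 rad and x of relay_box in the frame of case between -0.08 and 0.08 m and y of relay_box in the frame of case between -0.08 and 0.08 m and z of relay_box in the frame of case between 0.035 and 0.07 m and linear speed of relay_box below 0.02 m/s and contact force between the fingers and relay_box below 0.05 N), for 0.2 s.
At the end, for the whole second after the job is handed in: The lid is shut (joint below 0.03 rad) and at rest, and the box lies inside the case on its floor: its origin within 80 mm of the case's axis in x and y, and 35 to 70 mm above the case's underside (value of joint lid below 0.03 rad and velocity of joint lid between -0.05 and 0.05 rad/s and x of relay_box in the frame of case between -0.08 and 0.08 m and y of relay_box in the frame of case between -0.08 and 0.08 m and z of relay_box in the frame of case between 0.035 and 0.07 m and linear speed of relay_box below 0.02 m/s); the robot touches nothing.
It fails at once if the lid falls or slams: it closes faster than 1.2 rad/s (velocity of joint lid below -1.2 rad/s).
It fails at once if the stay is forced: its foot slips more than 1.5 mm in its slot (distance of stay_foot from where it was at the start of the episode above 0.0015 m).
It fails at once if the bearing is moved more than 20 mm (distance of bearing from where it was at the start of the episode above 0.02 m).
It fails at once if the pulley is moved more than 20 mm (distance of vee_pulley from where it was at the start of the episode above 0.02 m).
It also fails if it takes over 72 s, if anything falls off the work surface, if the arm or the gripper's body presses on something with over 40 N, if the wrist force passes 120 N, or if a joint passes its speed limit or range.

### The arm

A 6-joint arm with a two-finger parallel gripper is mounted at the origin on the work surface; the furniture and walls round the work are solid. World frame = base frame: x ahead of the robot, y to its left, z up, the work surface at z = 0. Lengths are in m, angles in rad, forces in N, time in s.
With the tool pointing down it reaches from about 0.35 to 0.875 m from the base axis. Payload 15.5 kg.
Tool frame: the origin (TCP) lies on the centre line of the jaws, within the pads' length; the fingertips stand 11 mm ahead of it and the grasp point (between the pads) lies 8 mm behind it (bot.tcp_to_tips is the distance from the TCP to the fingertips, in m); z points along the fingers, y is the line along which they close (so a half turn about z gives the same grasp; the last joint's range is limited). The gripper opens to 85 mm and grips with 20 to 120 N. Pads are 22 mm wide; open, the fingers measure 114 mm over their backs; the gripper's body (76 mm by 85 mm) begins 54 mm behind the grasp point. The pads swing forward as they close: fully open they stand 13 mm farther back than shut.
Start: joints at [-1.222, 0.494, 1.345, -0, 1.302, -0.096], TCP at [0.268, -0.564, 0.242] pointing down, gripper open.
Joint ranges: [-2.91, 2.91], [-0.82, 2.16], [0.22, 2.67], [-1.22, 4.37], [0.12, 2.79], [-3.08, 3.08]. Speed limits (rad/s): [1.89, 1.89, 2.57, 3.01, 3.01, 3.01].

### API

Orientations are given as a unit quaternion [w, x, y, z].
In Python, from cell import bot gives the robot as it stands.
- The arm moves only by the tool send_rows, never from a script. Its argument "moves" is a list of rows, each a list of 3 entries, a list of its own where there are three numbers: the shift along the world's x, y, z scaled (see below), then the turn, a rotation vector about the world's x, y, z scaled (see below), then the opening, from -1 (shut) to 1 (fully open), so that 0 is half open. A call has 1 to 12 rows; each row is the pose to reach, as a shift and turn from the pose commanded when the call began; what a row does not reach only later rows make up. The controller multiplies each number of a shift by 500 mm and each number of a turn by 90 degrees. A row lasts 1/12 s, in which the tool goes at most 41.7 mm and 7.16 degrees, less where a joint would pass 70% of its speed; a pose out of reach is approached as far as the arm can. A call with a number of a shift or a turn outside -1 to 1 is refused whole. A call with a gripper value outside its range is refused whole. The fingers move at their own pace and stop on an object; "newtons" is the grip in N (left out, the last holds). Time passes only in rows, so rows that repeat a pose let the fingers close. It gives the time, the measured TCP pose, the force, the opening and the grip force at its end, in the units of the state.
- bot.read_state(): the state, without advancing time (a new reading comes with each control period).
- bot.capture(name): name is "side" or "top"; returns the picture (384x512x3 uint8, red, green, blue); there is no depth.
- bot.get_calibration(name): a dict with "mtx" (3x3 intrinsics, pixels), "k1" (the pictures are not rectified: a ray, as slopes to the right and down, at radius r is drawn at 1 + k1 r^2 times it, then the intrinsics apply), "eye" and "rotation" of the camera in the world. Camera axes: x right, y down, z forward; pixel columns grow to the right and rows downward; lengths in m; the calibration is good to about 2 mm. A picture is of the moment at which its call begins. get_calibration takes no time and is no camera call.
- bot.job_done(): hands the job in; it is judged then, once.
The state is a dict: "clock": time; "q": joint angles; "qd": joint speeds; "joint_efforts": joint torques, N m; "eef_pos": TCP position; "orientation": TCP orientation; "contact_force": force on the tool from outside, world axes, zero at the start; "wrist_torque": the same for the moment, N m; "gripper_width": finger opening in m; "grip_force": force on a finger pad.
Only numpy, scipy, OpenCV 4.12 (cv2) and the standard library are available. Lean on these libraries where they do the work, as an engineer would, in place of code of your own. Each camera call takes 0.05 s, during which the arm holds its last target. There are 200 camera calls.

## Working session

There is one attempt and no reset: what is moved stays moved. The work goes in short steps, Python scripts to look and compute and a tool call to move; the robot and the scene stay as the last step left them, time stands still between calls to the robot, and variables do not carry over. Pictures are saved under pics/ and viewed, at most 10 in all, crops included, and the job is handed in when it is done.

Besides the shell and the picture viewer there is one more tool, called after "Request:" as a command line: name --argument value ..., lists and objects as JSON in quotes. send_rows: Moves the arm, as the interface text tells. Shifts and turns lie within -1 to 1; 1 stands for 500 mm of shift or 90 degrees of turn. Its arguments: {"type":"object","properties":{"moves":{"type":"array","items":{"type":"array"}},"newtons":{"type":"number"}},"required":["moves"]}

```bash
mkdir -p pics; ls
python3 - <<'E'
from cell import bot
import cv2,numpy as np
for n in("side","top"):
    im=bot.capture(n);cv2.imwrite(f"pics/{n}0.png",im[:,:,::-1]);c=bot.get_calibration(n);print(n,c)
print(bot.read_state())
E
```

```text
pics
side {'mtx': array([[393.0079668 ,   0.        , 258.43688738],
       [  0.        , 393.0079668 , 191.29110111],
       [  0.        ,   0.        ,   1.        ]]), 'k1': 0.046265698388605225, 'eye': array([0.06306419, 0.07341664, 0.91491915]), 'rotation': array([ 0.14667568, -0.51547683,  0.81501032, -0.22029085])}
top {'mtx': array([[473.1303495 ,   0.        , 257.45423938],
       [  0.        , 473.1303495 , 195.61696465],
       [  0.        ,   0.        ,   1.        ]]), 'k1': -0.07391797930235659, 'eye': array([ 0.38364947, -0.13352815,  1.30881166]), 'rotation': array([ 0.04206147, -0.70008212,  0.71232297, -0.02668058])}
{'clock': 0.1, 'q': array([-1.22246697e+00,  4.94134823e-01,  1.34605370e+00,  5.71262509e-06,
        1.30252406e+00, -9.54793064e-02]), 'qd': array([ 0.00144688, -0.00108449, -0.00288202, -0.00206136,  0.00060362,
       -0.00225016]), 'joint_efforts': array([ 1.89730359e-03, -8.83590531e+01, -3.84563506e+01, -2.80412341e-04,
        5.15407242e-03,  2.93294750e-05]), 'eef_pos': array([ 0.26827321, -0.56414972,  0.24175656]), 'orientation': array([-5.55845825e-04,  9.75480113e-01,  2.20086884e-01, -6.78737554e-05]), 'contact_force': array([ 0.77602854,  0.18080384, -0.21323507]), 'wrist_torque': array([ 0.04643283, -0.00328538,  0.00853072]), 'grip_force': 0.0, 'gripper_width': 0.08556798778611148}
```

View pics/top0.png

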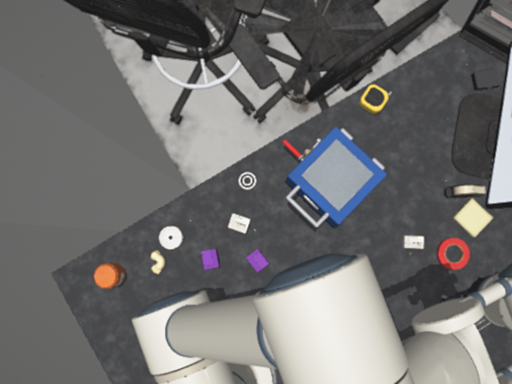

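View pics/side0.png

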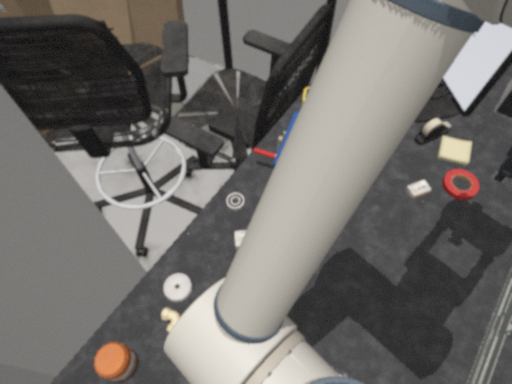

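```bash
cat > h.py <<'E'
from cell import bot
import cv2,numpy as np
from scipy.spatial.transform import Rotation as R
def ray(n,px):
    c=bot.get_calibration(n);K=c['mtx'];d=(np.array(px,float)-K[:2,2])/[K[0,0],K[1,1]]
    u=d.copy()
    for _ in range(20): u=d/(1+c['k1']*(u@u))
    M=R.from_quat(np.roll(c['rotation'],-1)).as_matrix()
    return c['eye'],M@np.r_[u,1]
def onz(n,px,z):
    e,d=ray(n,px);return e+d*(z-e[2])/d[2]
def proj(n,p):
    c=bot.get_calibration(n);M=R.from_quat(np.roll(c['rotation'],-1)).as_matrix()
    v=M.T@(np.array(p)-c['eye']);u=v[:2]/v[2];return c['mtx'][:2,2]+c['mtx'][0,0]*u*(1+c['k1']*(u@u))
E
python3 - <<'E'
from h import *
im=cv2.imread('pics/top0.png')
a=cv2.resize(im[120:240,270:400],None,fx=4,fy=4,interpolation=cv2.INTER_CUBIC)
b=cv2.resize(im[200:245,215:265],(250,240),interpolation=cv2.INTER_CUBIC)
c=cv2.resize(im[220:265,390:440],(250,240),interpolation=cv2.INTER_CUBIC)
cv2.imwrite('pics/crop.png',np.hstack([a,np.vstack([b,c])]))
for p in [(239,222),(414,242),(320,176),(308,207),(247,181),(171,237)]: print(p,onz('top',p,0.02))
E
```

```text
(239, 222) [ 0.43832329 -0.05499381  0.02      ]
(414, 242) [ 0.3752735  -0.52958279  0.02      ]
(320, 176) [ 0.56056877 -0.27902099  0.02      ]
(308, 207) [ 0.47592419 -0.2438251   0.02      ]
(247, 181) [ 0.55052497 -0.07840949  0.02      ]
(171, 237) [0.40034755 0.13175014 0.02      ]
```

View pics/crop.png

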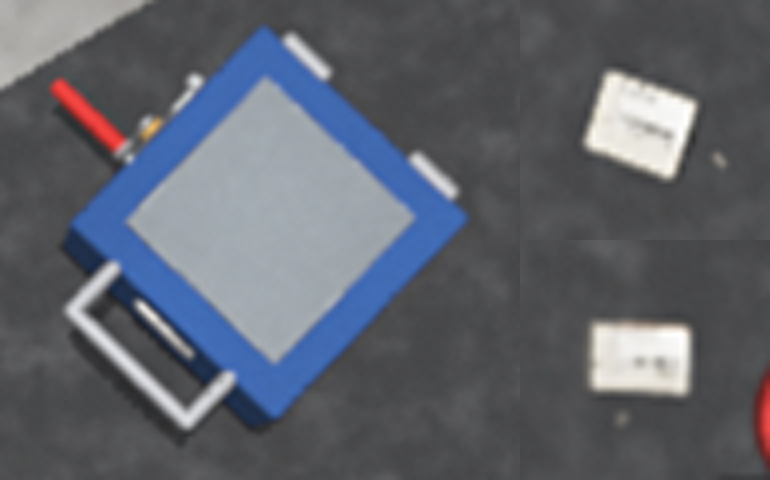

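Run:
```python
from h import *
im=cv2.imread('pics/top0.png');hsv=cv2.cvtColor(im,cv2.COLOR_BGR2HSV)
H,S,V=cv2.split(hsv);bl=(H>100)&(H<125)&(S>120)
roi=np.zeros_like(bl);roi[120:240,270:400]=1
print(np.histogram(V[bl&roi],bins=range(60,220,10)))
m=((bl&roi)&(V>150)).astype(np.uint8)
cs,_=cv2.findContours(m,0,1);c=max(cs,key=cv2.contourArea)
pts=np.array([onz('top',p[0],.125)[:2] for p in cv2.convexHull(c)])
r=cv2.minAreaRect((pts*1000).astype(np.float32));print(r);print(cv2.boxPoints(r))
# handle: bar ends
for n,p in dict(h1=(270+70/4,120+310/4),h2=(270+187/4,120+425/4)).items(): print(n,onz('top',p,.12))
for n,p in dict(kn_out=(270+57/4,120+85/4),kn_in=(270+122/4,120+152/4)).items(): print(n,onz('top',p,.054))
# white boxes
w=((S<60)&(V>150))
for n,(x,y) in dict(A=(239,222),B=(414,242)).items():
    mm=np.zeros_like(m);mm[y-15:y+16,x-15:x+16]=w[y-15:y+16,x-15:x+16]
    cs,_=cv2.findContours(mm,0,1);c=max(cs,key=cv2.contourArea)
    q=np.array([onz('top',p[0],.036)[:2] for p in c]);print(n,cv2.minAreaRect((q*1000).astype(np.float32)))
for n,z,(x,y) in (('brg',.014,(247,181)),('pul',.018,(171,237))):print(n,onz('top',(x,y),z))
s=cv2.imread('pics/side0.png')
cv2.imwrite('pics/sc.png',np.hstack([cv2.resize(s[170:210,395:445],(500,400),interpolation=2),cv2.resize(s[225:250,225:250],(300,400),interpolation=2)]))
```

```text
(array([  15,  116,   16,   14,   13,   12,   34,   34,   41,   66,  100,
       1403,  504,    0,    0]), array([ 60,  70,  80,  90, 100, 110, 120, 130, 140, 150, 160, 170, 180,
       190, 200, 210]))
((549.0177001953125, -310.01666259765625), (176.38746643066406, 176.3365020751953), 44.753292083740234)
[[ 424.312   -309.4977 ]
 [ 548.4627  -434.7222 ]
 [ 673.7234  -310.5356 ]
 [ 549.5727  -185.31113]]
h1 [ 0.4937073  -0.18426326  0.12      ]
h2 [ 0.42001591 -0.2559321   0.12      ]
kn_out [ 0.65220644 -0.18181449  0.054     ]
kn_in [ 0.60560627 -0.22436455  0.054     ]
A ((435.28338623046875, -55.09963607788086), (51.23394012451172, 40.828922271728516), 70.7073974609375)
B ((375.74884033203125, -523.3801879882812), (51.4763298034668, 32.36983871459961), 87.6288070678711)
brg [ 0.55130185 -0.07815289  0.014     ]
pul [0.40037346 0.13216181 0.018     ]
```

View pics/sc.png

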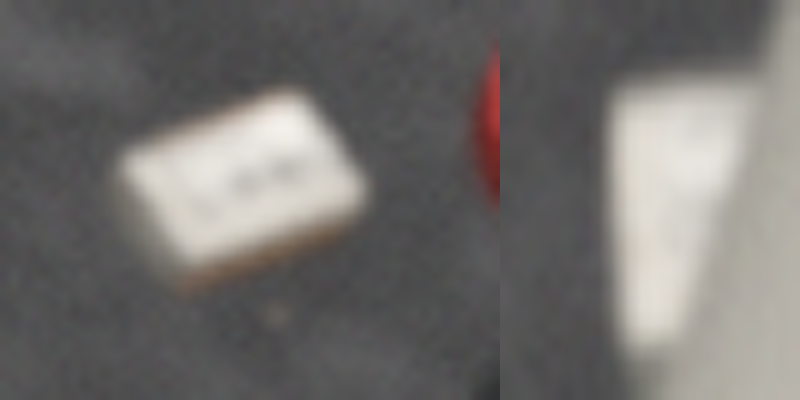

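Candidates for the box are white A (239,222), white B (414,242), and two purple look-alikes at (210,259) and (257,260). B shows an orange band in the crop and measures 51x32 mm. A measures 51x41 mm, which matches, so I choose A and will confirm its green band once the arm clears the side view. The case centre is about (0.549,-0.310), yaw -45.2°.

Request:
send_rows --moves '[[[0.38, 0.69, -0.04], [0, 0, 0.214], -0.3], [[0.38, 0.69, -0.04], [0, 0, 0.214], -0.3], [[0.38, 0.69, -0.04], [0, 0, 0.214], -0.3], [[0.38, 0.69, -0.04], [0, 0, 0.214], -0.3], [[0.38, 0.69, -0.04], [0, 0, 0.214], -0.3], [[0.38, 0.69, -0.04], [0, 0, 0.214], -0.3], [[0.38, 0.69, -0.04], [0, 0, 0.214], -0.3], [[0.38, 0.69, -0.04], [0, 0, 0.214], -0.3], [[0.38, 0.69, -0.04], [0, 0, 0.214], -0.3], [[0.38, 0.69, -0.04], [0, 0, 0.214], -0.3], [[0.38, 0.69, -0.04], [0, 0, 0.214], -0.3], [[0.38, 0.69, -0.04], [0, 0, 0.214], -0.3]]' --newtons 20

```text
clock: 1.1
eef_pos: [0.4586, -0.2185, 0.2221]
orientation: [-0.0, 0.924, 0.381, -0.0]
contact_force: [-0.2, -0.1, -0.2]
gripper_width: 0.0301
grip_force: 0.0
```

Run:
```python
from h import *
s=bot.read_state();print(s['clock'],s['eef_pos'],s['q'],s['gripper_width'],s['contact_force'],R.from_quat(np.roll(s['orientation'],-1)).as_matrix())
a=bot.capture('side')[:,:,::-1];b=bot.capture('top')[:,:,::-1]
cv2.imwrite('pics/s1.png',a);cv2.imwrite('pics/t1.png',b)
u=proj('side',[.435,-.055,.018]).astype(int);v=proj('top',[.458,-.22,.15]).astype(int);print(u,v)
g=lambda i,p,r:cv2.resize(cv2.copyMakeBorder(i,60,60,60,60,0)[p[1]+60-r:p[1]+60+r,p[0]+60-r:p[0]+60+r],(390,390),interpolation=2)
cv2.imwrite('pics/c1.png',np.hstack([g(a,u,20),g(b,v,50)]))
```

```text
1.1 [ 0.45862536 -0.2184867   0.2220856 ] [-5.62110253e-01  3.53799027e-01  1.65581918e+00 -1.14916721e-04
  1.13244052e+00  2.26362933e-01] 0.030098241991443835 [-0.21205548 -0.12951159 -0.23184262] [[ 7.09243356e-01  7.04963588e-01 -4.49805953e-04]
 [ 7.04963701e-01 -7.09243367e-01  1.60356683e-04]
 [-2.05976266e-04 -4.30828781e-04 -9.99999886e-01]]
[245 240] [302 210]
```

View pics/c1.png

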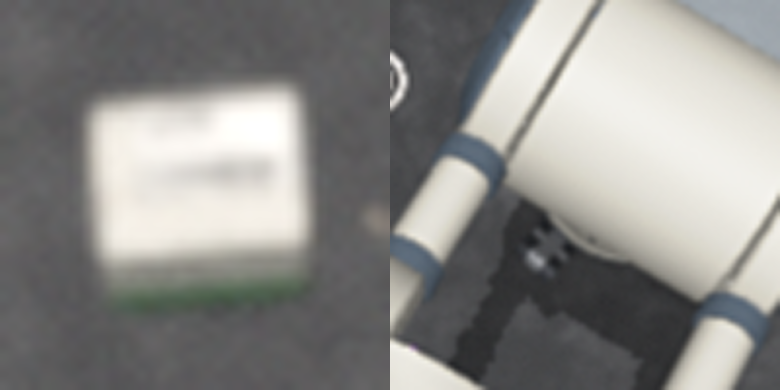

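The left crop shows A with a green band, so the box is confirmed. Next I descend on the handle and grip it lightly.

Request:
send_rows --moves '[[[0, -0.002, -0.08], [0, 0, 0], -0.3], [[0, -0.002, -0.15], [0, 0, 0], -0.3], [[0, -0.002, -0.19], [0, 0, 0], -0.3], [[0, -0.002, -0.22], [0, 0, 0], -0.3], [[0, -0.002, -0.22], [0, 0, 0], -0.3], [[0, -0.002, -0.22], [0, 0, 0], -1], [[0, -0.002, -0.22], [0, 0, 0], -1], [[0, -0.002, -0.22], [0, 0, 0], -1], [[0, -0.002, -0.22], [0, 0, 0], -1], [[0, -0.002, -0.22], [0, 0, 0], -1]]' --newtons 20

```text
clock: 2.03
eef_pos: [0.4574, -0.2204, 0.1132]
orientation: [-0.0, 0.925, 0.38, -0.0]
contact_force: [-6.5, 2.0, -3.2]
gripper_width: 0.0091
grip_force: 21.9
```

Request:
send_rows --moves '[[[-0.002, 0.002, 0.022], [0, 0, 0], -1], [[0, 0, 0.044], [0, 0, 0], -1], [[0.001, -0.001, 0.065], [0, 0, 0], -1], [[0.004, -0.004, 0.087], [0, 0, 0], -1], [[0.008, -0.008, 0.108], [0, 0, 0], -1], [[0.012, -0.012, 0.129], [0, 0, 0], -1], [[0.012, -0.012, 0.129], [0, 0, 0], -1]]'

```text
clock: 2.62
eef_pos: [0.4645, -0.2274, 0.1796]
orientation: [0.001, 0.925, 0.38, 0.0]
contact_force: [-4.3, -2.0, -2.1]
gripper_width: 0.0088
grip_force: 21.5
```

Request:
send_rows --moves '[[[0.005, -0.005, 0.021], [0, 0, 0], -1], [[0.011, -0.011, 0.041], [0, 0, 0], -1], [[0.017, -0.017, 0.061], [0, 0, 0], -1], [[0.024, -0.024, 0.08], [0, 0, 0], -1], [[0.032, -0.032, 0.099], [0, 0, 0], -1], [[0.04, -0.04, 0.117], [0, 0, 0], -1], [[0.049, -0.049, 0.135], [0, 0, 0], -1], [[0.059, -0.059, 0.152], [0, 0, 0], -1], [[0.069, -0.069, 0.168], [0, 0, 0], -1], [[0.08, -0.08, 0.184], [0, 0, 0], -1], [[0.091, -0.091, 0.199], [0, 0, 0], -1], [[0.103, -0.103, 0.213], [0, 0, 0], -1]]'

```text
clock: 3.62
eef_pos: [0.5142, -0.2774, 0.2855]
orientation: [-0.001, 0.925, 0.38, -0.001]
contact_force: [-15.3, 7.6, 13.7]
gripper_width: 0.0092
grip_force: 22.2
```

Request:
send_rows --moves '[[[0.009, -0.012, 0.019], [0, 0, 0], -1], [[0.022, -0.025, 0.031], [0, 0, 0], -1], [[0.036, -0.039, 0.043], [0, 0, 0], -1], [[0.049, -0.052, 0.053], [0, 0, 0], -1], [[0.049, -0.052, 0.053], [0, 0, 0], -1]]'

```text
clock: 4.03
eef_pos: [0.541, -0.3051, 0.3126]
orientation: [0.001, 0.925, 0.38, 0.001]
contact_force: [-5.0, 3.9, 8.5]
gripper_width: 0.009
grip_force: 21.8
```

```bash
cat >> h.py <<'E'
C=np.array([.549,-.310,0]);EX=np.array([.705,-.709,0]);EY=np.array([.709,.705,0])
def world(p): return C+EX*p[0]+EY*p[1]+np.array([0,0,p[2]])
def case(w): w=np.array(w)-C; return np.array([w@EX,w@EY,w[2]])
def red(n,box=None):
    im=bot.capture(n)[:,:,::-1].copy();h=cv2.cvtColor(im,cv2.COLOR_BGR2HSV)
    m=(((h[...,0]<8)|(h[...,0]>172))&(h[...,1]>130)&(h[...,2]>90)).astype(np.uint8)
    return im,m
def oncy(n,px,y):   # ray onto case plane y
    e,d=ray(n,px);return case(e+d*((y-(e-C)@EY)/(d@EY)))
E
python3 - <<'E'
from h import *
for n in('top','side'):
    im,m=red(n);k,l,st,c=cv2.connectedComponentsWithStats(m)
    print(n,[(st[i].tolist(),c[i].round(1).tolist()) for i in range(1,k) if st[i,4]>5])
    p=proj(n,world([0.04,0.145,0.15])).astype(int);print(p)
    cv2.imwrite(f'pics/{n}2.png',im)
    r=im[max(0,p[1]-60):p[1]+60,max(0,p[0]-60):p[0]+60];cv2.imwrite(f'pics/{n}2c.png',cv2.resize(r,(400,400),interpolation=2))
a=cv2.imread('pics/top2c.png');b=cv2.imread('pics/side2c.png');cv2.imwrite('pics/c2.png',np.hstack([a,b]))
E
```

```text
top [([295, 122, 19, 19, 115], [303.6, 131.0]), ([437, 238, 33, 32, 563], [452.7, 253.3])]
[307 121]
side [([257, 114, 23, 11, 149], [267.6, 119.1]), ([443, 169, 36, 31, 552], [460.0, 184.7])]
[268 112]
```

View pics/c2.png

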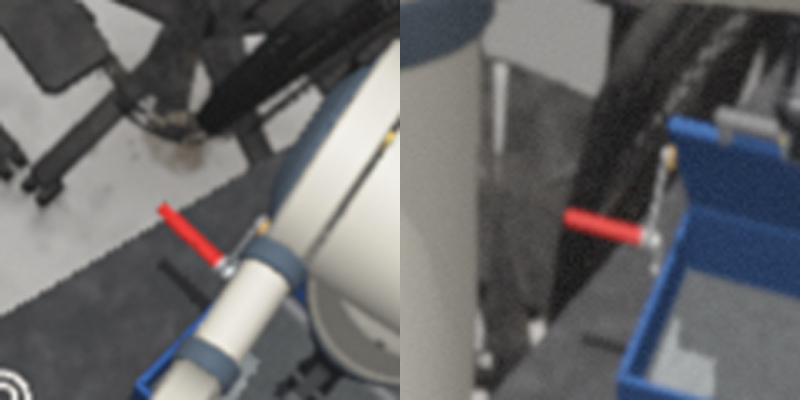

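```bash
cat >> h.py <<'E'
def tri(a,b):
    (e1,d1),(e2,d2)=ray('top',a),ray('side',b);d1=d1/np.linalg.norm(d1);d2=d2/np.linalg.norm(d2)
    s=np.linalg.lstsq(np.c_[d1,-d2],e2-e1,rcond=None)[0];p,q=e1+s[0]*d1,e2+s[1]*d2
    return case((p+q)/2),np.linalg.norm(p-q)
def knob(show=False):
    r=[]
    for n,bx in(('top',(255,350,60,200)),('side',(230,330,60,200))):
        im,m=red(n);z=np.zeros_like(m);z[bx[2]:bx[3],bx[0]:bx[1]]=m[bx[2]:bx[3],bx[0]:bx[1]]
        k,l,st,c=cv2.connectedComponentsWithStats(z)
        r.append(c[1+np.argmax(st[1:,4])] if k>1 else None)
    return r
def stop(K,th,K0):
    from scipy.optimize import fsolve,brentq
    P=lambda v,t:np.array([.09,.12])+np.array([-np.cos(t)*v[0]+np.sin(t)*v[1],np.sin(t)*v[0]+np.cos(t)*v[1]])
    v=fsolve(lambda v:[np.linalg.norm(P(v,th)-K)-.067,np.linalg.norm(P(v,0)-K0)-.067],[.1,0.])
    F=np.array([.04,.085]);return v,[ (round(t,2),np.linalg.norm(P(v,t)-F)) for t in np.arange(1.05,1.46,.05)]
E
python3 - <<'E'
from h import *
a,b=(303.6,131.0),(267.6,119.1)
p,e=tri(a,b);print(p,e)
# initial
q=oncy('top',(270+(57+122)/8,120+(85+152)/8),p[1]);print(q)
F=np.array([.04,.085]);
for K,n in((p[[0,2]],'now'),(q[[0,2]],'shut')):print(n,K-F,np.linalg.norm(K-F))
n=lambda K:F+(K-F)/np.linalg.norm(K-F)*.067
print(stop(n(p[[0,2]]),1.11,n(q[[0,2]])))
for off in (-.01,.01):
    c,s=np.cos(off/.067),np.sin(off/.067);K=n(p[[0,2]])-F;K=F+np.array([c*K[0]-s*K[1],s*K[0]+c*K[1]]);print(off,stop(K,1.11,n(q[[0,2]]))[0])
K=n(q[[0,2]])
# simple: lid pin on lid plane
from scipy.optimize import brentq
for off in(-.005,0,.005):
  print([ (brentq(lambda d:np.linalg.norm(np.array([.09-d,.12+off])-K)-.067,.03,.13))])
E
```

```text
[0.01603115 0.13726021 0.15162291] 0.00518470720591871
[-0.01002791  0.13726021  0.0006508 ]
now [-0.02396885  0.06662291] 0.0708033746969245
shut [-0.05002791 -0.0843492 ] 0.09806925657395858
(array([ 0.12279212, -0.03787262]), [(np.float64(1.05), np.float64(0.13030383403940496)), (np.float64(1.1), np.float64(0.13322914976151704)), (np.float64(1.15), np.float64(0.13611443830435846)), (np.float64(1.2), np.float64(0.13895520372182302)), (np.float64(1.25), np.float64(0.14174723352396387)), (np.float64(1.3), np.float64(0.14448657415177052)), (np.float64(1.35), np.float64(0.147169509461805)), (np.float64(1.4), np.float64(0.14979254186553886)), (np.float64(1.45), np.float64(0.1523523758036093))])
-0.01 [ 0.12234324 -0.0375588 ]
0.01 [ 0.11908756 -0.03543948]Traceback (most recent call last):
  File "<stdin>", line 16, in <module>
    r = _zeros._brentq(f, a, b, xtol, rtol, maxiter, args, full_output, disp)
ValueError: f(a) and f(b) must have different signs
```

Run:
```python
from h import *
F=np.array([.04,.085]);n=lambda K:F+(K-F)/np.linalg.norm(K-F)*.067
for dx in(-.003,0,.003):
  for K0 in((-.059,-.031),(-.055,-.038)):
    v,t=stop(n(np.array([.016+dx,.1516])),1.11,F+np.array(K0))
    i=np.interp(.134,[b for a,b in t],[a for a,b in t]);print(dx,K0,v,i,'PF(1.1)',t[1])
```

```text
-0.003 (-0.059, -0.031) [ 0.09595121 -0.00028296] 1.4064828362752728 PF(1.1) (np.float64(1.1), np.float64(0.12054489566364072))
-0.003 (-0.055, -0.038) [ 0.10310802 -0.00602672] 1.3050766865580954 PF(1.1) (np.float64(1.1), np.float64(0.12417537938415588))
0 (-0.059, -0.031) [0.0986155  0.00019035] 1.3419274212878807 PF(1.1) (np.float64(1.1), np.float64(0.12309338077790516))
0 (-0.055, -0.038) [ 0.10552017 -0.00600202] 1.2564807796839739 PF(1.1) (np.float64(1.1), np.float64(0.12635870087385867))
0.003 (-0.059, -0.031) [0.10109276 0.00053176] 1.2860268365083642 PF(1.1) (np.float64(1.1), np.float64(0.12542088701518678))
0.003 (-0.055, -0.038) [ 0.10766621 -0.00605307] 1.2153935733901642 PF(1.1) (np.float64(1.1), np.float64(0.12827707739404712))
```

Request:
send_rows --moves '[[[0.008, -0.01, 0.01], [0, 0, 0], -1], [[0.017, -0.019, 0.017], [0, 0, 0], -1], [[0.025, -0.027, 0.021], [0, 0, 0], -1], [[0.033, -0.035, 0.026], [0, 0, 0], -1], [[0.033, -0.035, 0.026], [0, 0, 0], -1]]'

```text
clock: 4.55
eef_pos: [0.5575, -0.3223, 0.324]
orientation: [0.001, 0.925, 0.38, 0.001]
contact_force: [-0.4, 2.3, 2.2]
gripper_width: 0.0091
grip_force: 21.2
```

Run:
```python
from h import *
a,b=knob();p,e=tri(a,b);print(a,b,p,e)
s=bot.read_state();t=case(s['eef_pos'])+[0,0,.008];r=np.array([.09-t[0],t[2]-.12]);th=np.arctan2(r[1],r[0]);print('th',th,np.hypot(*r),s['contact_force'],case(C+s['contact_force']))
F=np.array([.04,.085]);n=lambda K:F+(K-F)/np.linalg.norm(K-F)*.067
v,t=stop(n(p[[0,2]]),th,F+np.array((-.059,-.031)))
print(v,np.interp(.134,[b for a,b in t],[a for a,b in t]))
```

```text
[307.58181818 126.81818182] [269.68831169 114.20779221] [0.02982697 0.13679641 0.15540686] 0.004656624403857662
th 1.2251882388834276 0.22492012194833758 [-0.06320873  3.00925916  2.25698453] [-2.1781269   2.07671272  2.25698453]
[0.09868398 0.00020106] 1.34034843367416
```

Request:
send_rows --moves '[[[0.008, -0.009, 0.006], [0, 0, 0], -1], [[0.016, -0.017, 0.01], [0, 0, 0], -1], [[0.024, -0.025, 0.013], [0, 0, 0], -1], [[0.024, -0.025, 0.013], [0, 0, 0], -1]]'

```text
clock: 4.98
eef_pos: [0.5699, -0.3347, 0.3299]
orientation: [0.001, 0.925, 0.38, 0.0]
contact_force: [2.5, 3.8, 2.4]
gripper_width: 0.0088
grip_force: 21.2
```

```bash
cat > m.py <<'E'
from h import *
a,b=knob();p,e=tri(a,b);print(a,b,p,e)
s=bot.read_state();t=case(s['eef_pos'])+[0,0,.008];r=np.array([.09-t[0],t[2]-.12]);th=np.arctan2(r[1],r[0]);print(s['eef_pos'],'th',th,np.hypot(*r),s['contact_force'],case(C+s['contact_force']))
F=np.array([.04,.085]);n=lambda K:F+(K-F)/np.linalg.norm(K-F)*.067
v,t=stop(n(p[[0,2]]),th,F+np.array((-.059,-.031)))
print(v,np.interp(.134,[b for a,b in t],[a for a,b in t]))
E
python3 m.py
```

```text
[311.52830189 123.06603774] [271.32903226 110.24516129] [0.04332004 0.13663925 0.15600236] 0.005462711188796595
[ 0.56922958 -0.33412855  0.32969979] th 1.3077179821431801 0.22545685682635094 [2.25931052 3.84614048 1.3697681 ] [-1.13409968  4.3133802   1.3697681 ]
[0.09876232 0.00021322] 1.3385435898999771
```

Request:
send_rows --moves '[[[0.003, -0.003, 0.001], [0, 0, 0], -1], [[0.0055, -0.0055, 0.002], [0, 0, 0], -1], [[0.0055, -0.0055, 0.002], [0, 0, 0], -1]]'

```text
clock: 5.33
eef_pos: [0.5719, -0.3369, 0.3306]
orientation: [0.0, 0.925, 0.38, 0.0]
contact_force: [2.2, 3.8, 3.5]
gripper_width: 0.0091
grip_force: 21.4
```

Request:
send_rows --moves '[[[0.0015, -0.0015, 0.0005], [0, 0, 0], -1], [[0.003, -0.003, 0.0005], [0, 0, 0], -1], [[0.003, -0.003, 0.0005], [0, 0, 0], -1]]'

```text
clock: 5.58
eef_pos: [0.5732, -0.3381, 0.331]
orientation: [0.0, 0.925, 0.38, 0.0]
contact_force: [-0.4, 6.1, 7.6]
gripper_width: 0.0091
grip_force: 21.7
```

Request:
send_rows --moves '[[[0.0015, -0.0015, 0.001], [0, 0, 0], -1], [[0.0025, -0.0025, 0.001], [0, 0, 0], -1], [[0.0025, -0.0025, 0.001], [0, 0, 0], -1]]'

```text
clock: 5.83
eef_pos: [0.5741, -0.339, 0.3313]
orientation: [-0.0, 0.925, 0.38, -0.0]
contact_force: [-3.2, 8.2, 6.9]
gripper_width: 0.0087
grip_force: 21.7
```

```bash
python3 m.py
```

```text
[314.09090909 120.39090909] [273.02649007 107.84768212] [0.05315782 0.13616962 0.15495557] 0.0040306660471708345
[ 0.57399262 -0.33898827  0.33127985] th 1.3387022478590156 0.22532142296831667 [-1.95225202  8.42458559  6.82765652] [-7.34936885  4.55518616  6.82765652]
[0.09871899 0.0002065 ] 1.3395416997758132
```

Request:
send_rows --moves '[[[-0.002, 0.002, -0.001], [0, 0, 0], -1], [[-0.004, 0.004, -0.001], [0, 0, 0], -1], [[-0.006, 0.006, -0.002], [0, 0, 0], -1], [[-0.008, 0.008, -0.003], [0, 0, 0], -1], [[-0.01, 0.01, -0.003], [0, 0, 0], -1], [[-0.012, 0.012, -0.004], [0, 0, 0], -1], [[-0.013, 0.013, -0.004], [0, 0, 0], -1], [[-0.013, 0.013, -0.004], [0, 0, 0], -1]]'

```text
clock: 6.6
eef_pos: [0.5678, -0.3328, 0.329]
orientation: [-0.0, 0.925, 0.38, 0.0]
contact_force: [2.7, 5.5, 2.2]
gripper_width: 0.009
grip_force: 21.2
```

```bash
python3 m.py
```

```text
[316.         118.74545455] [273.49677419 106.36129032] [0.05970033 0.13641728 0.15359996] 0.005333651754704398
[ 0.56788153 -0.33282349  0.32903535] th 1.298912638864524 0.22531178195501136 [2.26220073 5.009279   1.52140494] [-1.95672729  5.13544201  1.52140494]
[0.09977361 0.00036169] 1.315380168623561
```

Request:
send_rows --moves '[[[0, 0, 0], [0, 0, 0], -0.3], [[0, 0, 0], [0, 0, 0], -0.3], [[0, 0, 0], [0, 0, 0], -0.3], [[0, 0, 0.05], [0, 0, 0], -0.3], [[0, 0, 0.1], [0, 0, 0], -0.3], [[0, 0, 0.15], [0, 0, 0], -0.3], [[0, 0, 0.2], [0, 0, 0], -0.3]]'

```text
clock: 7.28
eef_pos: [0.5676, -0.3331, 0.4301]
orientation: [-0.0, 0.925, 0.38, -0.0]
contact_force: [0.7, -0.7, -0.0]
gripper_width: 0.0303
grip_force: 0.0
```

```bash
python3 m.py;python3 - <<'E'
from h import *
s=bot.read_state();y=R.from_quat(np.roll(s['orientation'],-1)).as_matrix()[:,1];print(s['q'],np.degrees(np.arctan2(y[1],y[0])))
E
```

```text
[316.09090909 118.70909091] [273.49350649 106.38311688] [0.06001321 0.13644026 0.15318519] 0.005492263995220982
[ 0.56857596 -0.3337795   0.43345053] th 1.3882528294345733 0.3268816208941084 [-0.46724951  0.88849834 -0.6374619 ] [-0.95935623  0.29511143 -0.6374619 ]
[ 0.09656049 -0.00016491] 1.391307071169121
[-6.21170691e-01  4.40062240e-01  9.29773225e-01 -3.91516062e-04
  1.76501112e+00  1.69865706e-01] -45.3275972095153
```

Request:
send_rows --moves '[[[-0.035, 0.073, 0], [0, 0, 0.08], -0.3], [[-0.07, 0.146, -0.03], [0, 0, 0.159], -0.3], [[-0.105, 0.22, -0.08], [0, 0, 0.238], 1], [[-0.14, 0.293, -0.15], [0, 0, 0.289], 1], [[-0.175, 0.367, -0.22], [0, 0, 0.289], 1], [[-0.21, 0.44, -0.29], [0, 0, 0.289], 1], [[-0.245, 0.513, -0.36], [0, 0, 0.289], 1], [[-0.267, 0.557, -0.43], [0, 0, 0.289], 1], [[-0.267, 0.557, -0.5], [0, 0, 0.289], 1], [[-0.267, 0.557, -0.57], [0, 0, 0.289], 1], [[-0.267, 0.557, -0.62], [0, 0, 0.289], 1], [[-0.267, 0.557, -0.62], [0, 0, 0.289], 1]]'

```text
clock: 8.38
eef_pos: [0.4314, -0.0531, 0.1153]
orientation: [-0.002, 0.815, 0.579, -0.002]
contact_force: [-0.3, 0.6, -0.9]
gripper_width: 0.0851
grip_force: 0.0
```

Run:
```python
from h import *
s=bot.read_state();y=R.from_quat(np.roll(s['orientation'],-1)).as_matrix()[:,1];print(s['eef_pos'],s['q'],np.degrees(np.arctan2(y[1],y[0])))
```

```text
[ 0.43141792 -0.05310031  0.11529195] [-2.59884826e-01  4.33124096e-01  1.94210789e+00 -2.47945336e-04
  7.71154469e-01  7.63097623e-02] -19.252393189427014
```

Request:
send_rows --moves '[[[0.008, -0.004, -0.07], [0, 0, 0], 1], [[0.008, -0.004, -0.13], [0, 0, 0], 1], [[0.008, -0.004, -0.18], [0, 0, 0], 1], [[0.008, -0.004, -0.198], [0, 0, 0], 1], [[0.008, -0.004, -0.198], [0, 0, 0], 1], [[0.008, -0.004, -0.198], [0, 0, 0], -1], [[0.008, -0.004, -0.198], [0, 0, 0], -1], [[0.008, -0.004, -0.198], [0, 0, 0], -1], [[0.008, -0.004, -0.198], [0, 0, 0], -1], [[0.008, -0.004, -0.198], [0, 0, 0], -1], [[0.008, -0.004, -0.198], [0, 0, 0], -1]]' --newtons 30

```text
clock: 9.3
eef_pos: [0.439, -0.0566, 0.0212]
orientation: [0.001, 0.816, 0.579, 0.001]
contact_force: [-0.7, -0.6, 15.0]
gripper_width: 0.0395
grip_force: 29.4
```

Request:
send_rows --moves '[[[0, 0, 0.08], [0, 0, 0], -1], [[0, 0, 0.16], [0, 0, 0.07], -1], [[0, 0, 0.24], [0, 0, 0.15], -1], [[0, 0, 0.32], [0, 0, 0.23], -1], [[0, 0, 0.4], [0, 0, 0.31], -1], [[0.025, -0.07, 0.4], [0, 0, 0.39], -1], [[0.05, -0.14, 0.4], [0, 0, 0.47], -1], [[0.075, -0.21, 0.4], [0, 0, 0.55], -1], [[0.1, -0.28, 0.4], [0, 0, 0.63], -1], [[0.125, -0.36, 0.4], [0, 0, 0.712], -1], [[0.15, -0.43, 0.4], [0, 0, 0.712], -1], [[0.156, -0.443, 0.4], [0, 0, 0.712], -1]]'

```text
clock: 10.3
eef_pos: [0.5178, -0.2834, 0.2208]
orientation: [0.002, 0.384, 0.923, -0.001]
contact_force: [-1.2, 0.6, -0.9]
gripper_width: 0.0394
grip_force: 32.1
```

Request:
send_rows --moves '[[[0, 0, 0], [0, 0, 0], -1], [[0, 0, 0], [0, 0, 0], -1]]'

```text
clock: 10.47
eef_pos: [0.5159, -0.2777, 0.2203]
orientation: [-0.0, 0.385, 0.923, 0.0]
contact_force: [0.1, 0.6, -0.6]
gripper_width: 0.0393
grip_force: 32.1
```

Run:
```python
from h import *
s=bot.read_state();y=R.from_quat(np.roll(s['orientation'],-1)).as_matrix()[:,1];print(s['clock'],s['eef_pos'],case(s['eef_pos']),s['q'],np.degrees(np.arctan2(y[1],y[0])),s['gripper_width'],s['contact_force'])
cv2.imwrite('pics/s3.png',bot.capture('side')[:,:,::-1])
```

```text
10.4667 [ 0.51590122 -0.27771354  0.22026892] [-0.04622575 -0.00070508  0.22026892] [-5.95814244e-01  4.60767776e-01  1.47265576e+00  1.77105117e-04
  1.20842284e+00 -1.37609091e+00] 44.702960470417416 0.039305687152878334 [ 0.05939743  0.63756994 -0.56245218]
```

View pics/s3.png

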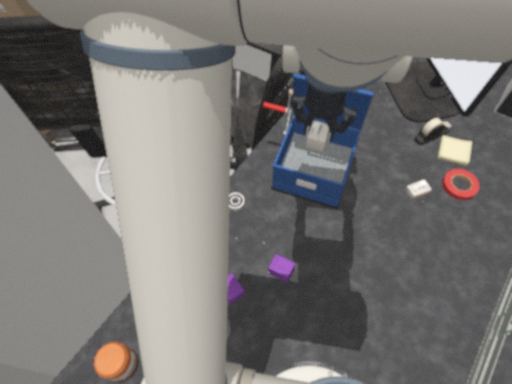

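The picture shows the box held over the case mouth at (318,135), with the lid up behind it. I lower the box in.

Request:
send_rows --moves '[[[0, 0, -0.06], [0, 0, 0], -1], [[0, 0, -0.12], [0, 0, 0], -1], [[0, 0, -0.18], [0, 0, 0], -1], [[0, 0, -0.23], [0, 0, 0], -1], [[0, 0, -0.27], [0, 0, 0], -1], [[0, 0, -0.3], [0, 0, 0], -1], [[0, 0, -0.308], [0, 0, 0], -1], [[0, 0, -0.308], [0, 0, 0], -1]]'

```text
clock: 11.18
eef_pos: [0.5157, -0.2765, 0.0657]
orientation: [-0.001, 0.384, 0.923, 0.0]
contact_force: [0.7, -0.7, -0.7]
gripper_width: 0.0397
grip_force: 32.0
```

Request:
send_rows --moves '[[[0, 0, -0.004], [0, 0, 0], -1], [[0, 0, -0.008], [0, 0, 0], -1], [[0, 0, -0.008], [0, 0, 0], -1]]'

```text
clock: 11.43
eef_pos: [0.5167, -0.278, 0.0628]
orientation: [0.001, 0.384, 0.923, -0.0]
contact_force: [0.6, 0.6, 0.0]
gripper_width: 0.0396
grip_force: 32.0
```

Request:
send_rows --moves '[[[0, 0, -0.004], [0, 0, 0], -1], [[0, 0, -0.004], [0, 0, 0], -1], [[0, 0, -0.004], [0, 0, 0], 0.4], [[0, 0, -0.004], [0, 0, 0], 0.4], [[0, 0, -0.004], [0, 0, 0], 0.4], [[0, 0, 0.04], [0, 0, 0], 0.4], [[0, 0, 0.1], [0, 0, 0], 0.4], [[0, 0, 0.17], [0, 0, 0], 0.4], [[0, 0, 0.25], [0, 0, 0], 0.4], [[0, 0, 0.33], [0, 0, 0], 0.4]]'

```text
clock: 12.27
eef_pos: [0.5158, -0.2776, 0.2286]
orientation: [-0.0, 0.385, 0.923, 0.0]
contact_force: [0.7, -1.5, 0.0]
gripper_width: 0.0599
grip_force: 0.0
```

Run:
```python
from h import *
a,b=knob();print(tri(a,b))
s=bot.read_state();print(s['eef_pos'])
for n in('top','side'):
    im=bot.capture(n)[:,:,::-1];cv2.imwrite(f'pics/{n}4.png',im)
im=cv2.imread('pics/side4.png')[60:210,230:390];cv2.imwrite('pics/c4.png',cv2.resize(im,(640,600),interpolation=2))
```

```text
(array([0.06139731, 0.14083712, 0.1508346 ]), np.float64(0.0026082257685190375))
[ 0.51870762 -0.27950828  0.23339882]
```

View pics/c4.png

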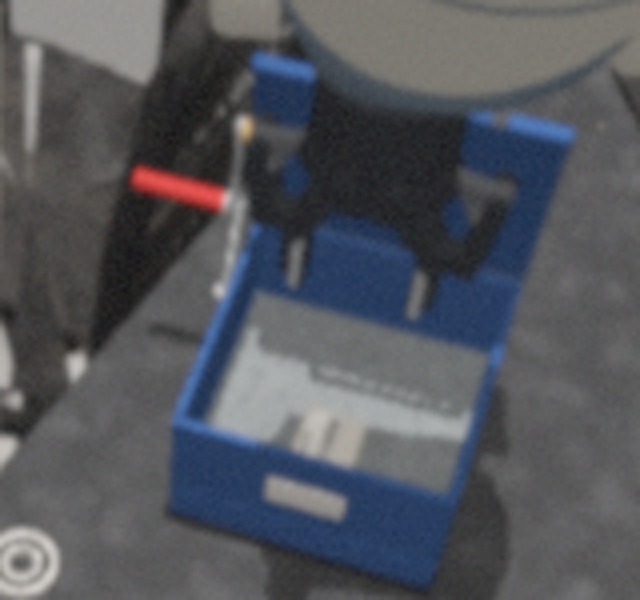

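The box lies inside the front of the case and the lid stands on its stay. Next I move out to the left and turn the jaws so they close along the case's x axis.

Request:
send_rows --moves '[[[0.03, 0.03, 0.05], [0, 0, -0.078], 0], [[0.06, 0.06, 0.1], [0, 0, -0.157], 0], [[0.1, 0.1, 0.12], [0, 0, -0.235], 0], [[0.14, 0.14, 0.12], [0, 0, -0.314], -0.3], [[0.18, 0.18, 0.12], [0, 0, -0.392], -0.3], [[0.22, 0.22, 0.12], [0, 0, -0.47], -0.3], [[0.26, 0.26, 0.12], [0, 0, -0.55], -0.3], [[0.3, 0.3, 0.12], [0, 0, -0.628], -0.3], [[0.34, 0.34, 0.12], [0, 0, -0.706], -0.3], [[0.354, 0.352, 0.12], [0, 0, -0.785], -0.3], [[0.354, 0.352, 0.12], [0, 0, -0.864], -0.3], [[0.354, 0.352, 0.12], [0, 0, -0.94], -0.3]]'

```text
clock: 13.47
eef_pos: [0.6933, -0.101, 0.2844]
orientation: [-0.001, 0.907, 0.422, -0.001]
contact_force: [-0.1, -0.5, -0.5]
gripper_width: 0.0301
grip_force: 0.0
```

```bash
cat > st.py <<'E'
from h import *
s=bot.read_state();M=R.from_quat(np.roll(s['orientation'],-1)).as_matrix()
print(s['clock'],s['eef_pos'].round(4),'case',case(s['eef_pos']).round(4),'q',s['q'].round(3),'w',s['gripper_width'].round(4) if hasattr(s['gripper_width'],'round') else s['gripper_width'],'Fcase',case(C+s['contact_force']).round(1))
print('toolz',case(C+M[:,2]).round(3),'tooly',case(C+M[:,1]).round(3))
E
python3 st.py
python3 - <<'E'
from h import *
a,b=knob();print(a,b,tri(a,b) if a is not None and b is not None else 0)
s=bot.read_state();M=R.from_quat(np.roll(s['orientation'],-1)).as_matrix()
for ps in(15,20):
    p=np.radians(ps);z=-np.sin(p)*EY-np.cos(p)*np.array([0,0,1]);y=EX/np.linalg.norm(EX);z/=np.linalg.norm(z);T=np.c_[np.cross(y,z),y,z]
    print(ps,R.from_matrix(T@M.T).as_rotvec()/(np.pi/2))
E
```

```text
13.4667 [ 0.6933 -0.101   0.2844] case [-0.0465  0.2497  0.2844] q [-0.23   0.577  1.074 -0.     1.495  0.47 ] w 0.030084455171134936 Fcase [ 0.3 -0.5 -0.5]
toolz [-0.003 -0.002 -1.   ] tooly [ 0.996  0.088 -0.003]
[316.10810811 118.75675676] [273.68493151 106.41780822] (array([0.06000545, 0.1361298 , 0.15319528]), np.float64(0.005088317637158348))
15 [-0.12331527  0.1108249  -0.05712454]
20 [-0.16423482  0.14841874 -0.05679001]
```

Request:
send_rows --moves '[[[0.03, -0.06, -0.02], [-0.06, 0.055, -0.028], -0.3], [[0.05, -0.12, -0.04], [-0.123, 0.111, -0.057], -0.3], [[0.07, -0.18, -0.06], [-0.123, 0.111, -0.057], -0.3], [[0.08, -0.222, -0.068], [-0.123, 0.111, -0.057], -0.3], [[0.08, -0.222, -0.068], [-0.123, 0.111, -0.057], -0.3], [[0.08, -0.222, -0.068], [-0.123, 0.111, -0.057], -0.3]]'

```text
clock: 14.07
eef_pos: [0.7328, -0.2141, 0.2508]
orientation: [0.049, 0.915, 0.381, -0.121]
contact_force: [-0.7, 0.4, 0.5]
gripper_width: 0.0301
grip_force: 0.0
```

```bash
python3 st.py;  python3 - <<'E'
from h import *
a=bot.capture('top')[:,:,::-1];b=bot.capture('side')[:,:,::-1]
cv2.imwrite('pics/c5.png',np.hstack([cv2.resize(a[60:180,250:370],(400,400),interpolation=2),cv2.resize(b[40:160,220:340],(400,400),interpolation=2)]))
E
```

```text
14.0667 [ 0.7328 -0.2141  0.2508] case [0.0616 0.198  0.2508] q [-0.267  0.781  0.785 -0.228  1.705  0.499] w 0.030061469311859927 Fcase [-0.8 -0.2  0.5]
toolz [-0.001 -0.258 -0.966] tooly [ 1.     0.006 -0.002]
```

View pics/c5.png

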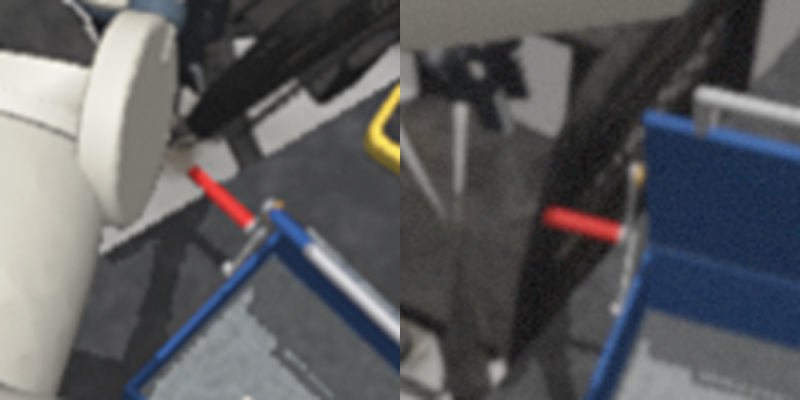

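The crops show the knob free, with its red pin at about (220,195) in the left crop and (580,222) in the right. The tool is outside it and clear of the lid. I descend over the knob.

Request:
send_rows --moves '[[[-0.018, -0.017, -0.055], [0, 0, 0], -0.3], [[-0.036, -0.034, -0.11], [0, 0, 0], -0.3], [[-0.055, -0.051, -0.165], [0, 0, 0], -0.3], [[-0.066, -0.062, -0.2], [0, 0, 0], -0.3], [[-0.073, -0.068, -0.218], [0, 0, 0], -0.3], [[-0.073, -0.068, -0.218], [0, 0, 0], -0.3], [[-0.073, -0.068, -0.218], [0, 0, 0], -0.3]]'

```text
clock: 14.75
eef_pos: [0.6973, -0.2465, 0.1451]
orientation: [0.051, 0.916, 0.38, -0.119]
contact_force: [-0.2, 0.3, 0.9]
gripper_width: 0.0298
grip_force: 0.0
```

```bash
python3 st.py;  python3 - <<'E'
from h import *
a=bot.capture('top')[:,:,::-1];b=bot.capture('side')[:,:,::-1]
cv2.imwrite('pics/c6.png',np.hstack([cv2.resize(a[60:180,250:370],(400,400),interpolation=2),cv2.resize(b[40:160,220:340],(400,400),interpolation=2)]))
r=knob();print(r)
E
```

```text
14.75 [ 0.6973 -0.2465  0.1451] case [0.0595 0.1499 0.1451] q [-0.319  0.811  1.009 -0.235  1.442  0.509] w 0.029816685594849585 Fcase [-0.4  0.1  0.9]
toolz [ 0.003 -0.257 -0.966] tooly [1.    0.004 0.002]
[array([319.34285714, 121.9       ]), array([277.78313253, 107.53012048])]
```

View pics/c6.png

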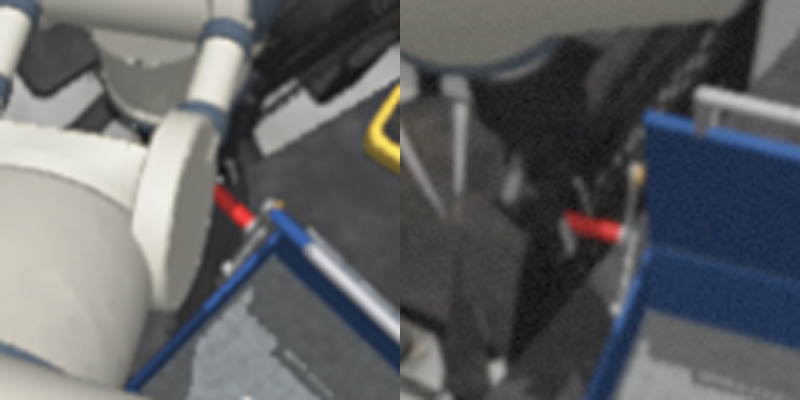

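The right crop shows the pin between the two pads, at about (575,215). I close on it gently.

Request:
send_rows --moves '[[[0, 0, 0], [0, 0, 0], -0.65], [[0, 0, 0], [0, 0, 0], -0.65], [[0, 0, 0], [0, 0, 0], -0.65], [[0, 0, 0], [0, 0, 0], -1], [[0, 0, 0], [0, 0, 0], -1], [[0, 0, 0], [0, 0, 0], -1], [[0, 0, 0], [0, 0, 0], -1]]' --newtons 25

```text
clock: 15.53
eef_pos: [0.6973, -0.2471, 0.1444]
orientation: [0.051, 0.916, 0.38, -0.119]
contact_force: [2.9, -1.4, 4.1]
gripper_width: 0.0109
grip_force: 24.8
```

```bash
python3 st.py
```

```text
15.5333 [ 0.6973 -0.2471  0.1444] case [0.06   0.1494 0.1444] q [-0.32   0.812  1.009 -0.235  1.44   0.51 ] w 0.010946554601919001 Fcase [3.  1.1 4.1]
toolz [ 0.003 -0.257 -0.966] tooly [1.    0.003 0.003]
```

```bash
cat > arc.py <<'E'
import sys;from h import *
a0,a1,n=map(float,sys.argv[1:4]);cx,cz=[float(v)/1000 for v in sys.argv[4:6]] if len(sys.argv)>5 else (0,0)
for i in range(1,int(n)+1):
    a=np.radians(a0+(a1-a0)*i/n);b=np.radians(a0)
    d=.067*np.array([-np.sin(a)+np.sin(b),np.cos(a)-np.cos(b)])+np.array([cx,cz])*min(1,i/4)
    w=EX*d[0];print((a*57.3).round(),(np.array([w[0],w[1],d[1]])/.5).round(3).tolist())
E
python3 arc.py -19.6 8 10
```

```text
-17.0 [-0.004, 0.004, 0.002]
-14.0 [-0.009, 0.009, 0.004]
-11.0 [-0.013, 0.013, 0.005]
-9.0 [-0.018, 0.018, 0.006]
-6.0 [-0.022, 0.022, 0.007]
-3.0 [-0.027, 0.027, 0.008]
-0.0 [-0.031, 0.031, 0.008]
2.0 [-0.036, 0.036, 0.008]
5.0 [-0.04, 0.041, 0.007]
8.0 [-0.045, 0.045, 0.006]
```

Request:
send_rows --moves '[[[-0.004, 0.004, 0.002], [0, 0, 0], -1], [[-0.009, 0.009, 0.004], [0, 0, 0], -1], [[-0.013, 0.013, 0.005], [0, 0, 0], -1], [[-0.018, 0.018, 0.006], [0, 0, 0], -1], [[-0.022, 0.022, 0.007], [0, 0, 0], -1], [[-0.027, 0.027, 0.008], [0, 0, 0], -1], [[-0.031, 0.031, 0.008], [0, 0, 0], -1], [[-0.036, 0.036, 0.008], [0, 0, 0], -1], [[-0.04, 0.04, 0.007], [0, 0, 0], -1], [[-0.045, 0.045, 0.006], [0, 0, 0], -1]]'

```text
clock: 16.37
eef_pos: [0.6741, -0.2241, 0.147]
orientation: [0.05, 0.916, 0.38, -0.12]
contact_force: [3.7, 0.1, 4.2]
gripper_width: 0.011
grip_force: 25.3
```

```bash
python3 st.py; python3 arc.py 8 38 12
```

```text
16.3667 [ 0.6741 -0.2241  0.147 ] case [0.0273 0.1492 0.147 ] q [-0.301  0.77   1.097 -0.234  1.402  0.538] w 0.010975087983781374 Fcase [2.5 2.7 4.2]
toolz [ 0.002 -0.257 -0.966] tooly [1.    0.003 0.001]
11.0 [-0.004, 0.004, -0.001]
13.0 [-0.008, 0.008, -0.002]
16.0 [-0.012, 0.012, -0.004]
18.0 [-0.016, 0.016, -0.005]
21.0 [-0.02, 0.02, -0.007]
23.0 [-0.024, 0.024, -0.009]
26.0 [-0.028, 0.028, -0.012]
28.0 [-0.031, 0.031, -0.014]
31.0 [-0.035, 0.035, -0.017]
33.0 [-0.038, 0.039, -0.02]
36.0 [-0.042, 0.042, -0.024]
38.0 [-0.045, 0.045, -0.027]
```

Request:
send_rows --moves '[[[-0.004, 0.004, 0], [0, 0, 0], -1], [[-0.008, 0.008, -0.001], [0, 0, 0], -1], [[-0.012, 0.012, -0.003], [0, 0, 0], -1], [[-0.016, 0.016, -0.004], [0, 0, 0], -1], [[-0.02, 0.02, -0.006], [0, 0, 0], -1], [[-0.024, 0.024, -0.008], [0, 0, 0], -1], [[-0.028, 0.028, -0.011], [0, 0, 0], -1], [[-0.031, 0.031, -0.013], [0, 0, 0], -1], [[-0.035, 0.035, -0.016], [0, 0, 0], -1], [[-0.038, 0.039, -0.019], [0, 0, 0], -1], [[-0.042, 0.042, -0.023], [0, 0, 0], -1], [[-0.045, 0.045, -0.026], [0, 0, 0], -1]]'

```text
clock: 17.37
eef_pos: [0.6516, -0.2017, 0.1338]
orientation: [0.05, 0.916, 0.38, -0.12]
contact_force: [1.9, 1.7, -1.7]
gripper_width: 0.0106
grip_force: 24.4
```

```bash
python3 st.py; python3 arc.py 38 68 12
```

```text
17.3667 [ 0.6516 -0.2017  0.1338] case [-0.0044  0.1491  0.1338] q [-0.28   0.746  1.19  -0.234  1.338  0.574] w 0.010599767654180943 Fcase [ 0.2  2.5 -1.7]
toolz [ 0.002 -0.257 -0.966] tooly [1.    0.003 0.001]
41.0 [-0.003, 0.003, -0.004]
43.0 [-0.006, 0.006, -0.008]
46.0 [-0.009, 0.009, -0.012]
48.0 [-0.012, 0.012, -0.016]
51.0 [-0.015, 0.015, -0.02]
53.0 [-0.017, 0.017, -0.025]
56.0 [-0.02, 0.02, -0.03]
58.0 [-0.022, 0.022, -0.035]
61.0 [-0.024, 0.024, -0.04]
63.0 [-0.026, 0.026, -0.045]
66.0 [-0.028, 0.028, -0.05]
68.0 [-0.029, 0.03, -0.055]
```

Request:
send_rows --moves '[[[-0.003, 0.003, -0.004], [0, 0, 0], -1], [[-0.006, 0.006, -0.008], [0, 0, 0], -1], [[-0.009, 0.009, -0.012], [0, 0, 0], -1], [[-0.012, 0.012, -0.016], [0, 0, 0], -1], [[-0.015, 0.015, -0.02], [0, 0, 0], -1], [[-0.017, 0.017, -0.025], [0, 0, 0], -1], [[-0.02, 0.02, -0.03], [0, 0, 0], -1], [[-0.022, 0.022, -0.035], [0, 0, 0], -1], [[-0.024, 0.024, -0.04], [0, 0, 0], -1], [[-0.026, 0.026, -0.045], [0, 0, 0], -1], [[-0.028, 0.028, -0.05], [0, 0, 0], -1], [[-0.029, 0.03, -0.055], [0, 0, 0], -1]]'

```text
clock: 18.37
eef_pos: [0.6376, -0.1876, 0.1063]
orientation: [0.051, 0.916, 0.38, -0.119]
contact_force: [4.0, -8.1, -5.0]
gripper_width: 0.0108
grip_force: 24.4
```

```bash
python3 st.py; python3 arc.py 68 92 12; python3 -c "
from h import *
print(knob())"
```

```text
18.3667 [ 0.6376 -0.1876  0.1063] case [-0.0244  0.1491  0.1063] q [-0.266  0.754  1.261 -0.238  1.264  0.607] w 0.01082932241963605 Fcase [ 8.6 -2.9 -5. ]
toolz [ 0.004 -0.257 -0.966] tooly [1.    0.003 0.003]
70.0 [-0.001, 0.001, -0.004]
72.0 [-0.002, 0.002, -0.009]
74.0 [-0.003, 0.003, -0.013]
76.0 [-0.004, 0.004, -0.018]
78.0 [-0.005, 0.005, -0.022]
80.0 [-0.005, 0.005, -0.027]
82.0 [-0.006, 0.006, -0.032]
84.0 [-0.006, 0.006, -0.036]
86.0 [-0.007, 0.007, -0.041]
88.0 [-0.007, 0.007, -0.046]
90.0 [-0.007, 0.007, -0.05]
92.0 [-0.007, 0.007, -0.055]
[array([293.88888889, 148.25      ]), array([267.73076923, 143.48076923])]
```

Request:
send_rows --moves '[[[0.001, -0.001, -0.004], [0, 0, 0], -1], [[0.001, -0.001, -0.009], [0, 0, 0], -1], [[0.001, -0.001, -0.013], [0, 0, 0], -1], [[0, 0, -0.018], [0, 0, 0], -1], [[-0.001, 0.001, -0.022], [0, 0, 0], -1], [[-0.001, 0.001, -0.027], [0, 0, 0], -1], [[-0.002, 0.002, -0.032], [0, 0, 0], -1], [[-0.002, 0.002, -0.036], [0, 0, 0], -1], [[-0.003, 0.003, -0.041], [0, 0, 0], -1], [[-0.003, 0.003, -0.046], [0, 0, 0], -1], [[-0.003, 0.003, -0.05], [0, 0, 0], -1], [[-0.003, 0.003, -0.055], [0, 0, 0], -1]]'

```text
clock: 19.47
eef_pos: [0.6361, -0.1857, 0.079]
orientation: [0.051, 0.916, 0.38, -0.119]
contact_force: [0.9, -1.5, -0.6]
gripper_width: 0.011
grip_force: 25.7
```

```bash
python3 st.py; python3 arc.py 92 112 10
```

```text
19.4667 [ 0.6361 -0.1857  0.079 ] case [-0.0267  0.1493  0.079 ] q [-0.264  0.784  1.283 -0.242  1.214  0.621] w 0.01099970503780027 Fcase [ 1.6 -0.4 -0.6]
toolz [ 0.003 -0.257 -0.966] tooly [1.    0.003 0.002]
94.0 [0.0, -0.0, -0.005]
96.0 [0.0, -0.0, -0.009]
98.0 [0.001, -0.001, -0.014]
100.0 [0.001, -0.001, -0.019]
102.0 [0.002, -0.002, -0.023]
104.0 [0.003, -0.003, -0.028]
106.0 [0.004, -0.004, -0.032]
108.0 [0.005, -0.005, -0.037]
110.0 [0.006, -0.006, -0.041]
112.0 [0.007, -0.007, -0.046]
```

Request:
send_rows --moves '[[[0, 0, -0.005], [0, 0, 0], -1], [[0, 0, -0.009], [0, 0, 0], -1], [[0.001, -0.001, -0.014], [0, 0, 0], -1], [[0.001, -0.001, -0.019], [0, 0, 0], -1], [[0.002, -0.002, -0.023], [0, 0, 0], -1], [[0.003, -0.003, -0.028], [0, 0, 0], -1], [[0.004, -0.004, -0.032], [0, 0, 0], -1], [[0.005, -0.005, -0.037], [0, 0, 0], -1], [[0.006, -0.006, -0.041], [0, 0, 0], -1], [[0.007, -0.007, -0.044], [0, 0, 0], -1]]'

```text
clock: 20.3
eef_pos: [0.6404, -0.1904, 0.0575]
orientation: [0.052, 0.916, 0.379, -0.119]
contact_force: [5.1, -9.6, 3.3]
gripper_width: 0.0109
grip_force: 24.9
```

```bash
python3 st.py; python3 arc.py 111 121 5
python3 - <<'E'
from h import *
im=bot.capture('top')[:,:,::-1].copy();cv2.imwrite('pics/t7.png',im)
cv2.imwrite('pics/s7.png',bot.capture('side')[:,:,::-1])
E
```

```text
20.3 [ 0.6404 -0.1904  0.0575] case [-0.0204  0.1492  0.0575] q [-0.269  0.815  1.281 -0.246  1.183  0.626] w 0.010915820590281618 Fcase [10.4 -3.1  3.3]
toolz [ 0.005 -0.257 -0.966] tooly [1.    0.004 0.005]
113.0 [0.001, -0.001, -0.004]
115.0 [0.003, -0.003, -0.009]
117.0 [0.004, -0.004, -0.013]
119.0 [0.006, -0.006, -0.017]
121.0 [0.007, -0.007, -0.021]
```

Request:
send_rows --moves '[[[0.002, -0.002, -0.001], [0, 0, 0], -1], [[0.004, -0.004, -0.003], [0, 0, 0], -1], [[0.005, -0.005, -0.005], [0, 0, 0], -1], [[0.005, -0.005, -0.005], [0, 0, 0], -1]]'

```text
clock: 20.73
eef_pos: [0.6413, -0.1915, 0.0549]
orientation: [0.05, 0.916, 0.38, -0.12]
contact_force: [-4.0, 0.6, 13.5]
gripper_width: 0.0106
grip_force: 25.9
```

```bash
python3 st.py
```

```text
20.7333 [ 0.6413 -0.1915  0.0549] case [-0.019   0.149   0.0549] q [-0.27   0.821  1.275 -0.245  1.186  0.624] w 0.01062933730291895 Fcase [-3.3 -2.4 13.5]
toolz [ 0.001 -0.258 -0.966] tooly [1.    0.003 0.001]
```

Run:
```python
from h import *
t=bot.capture('top')[:,:,::-1].copy();cv2.imwrite('pics/t8.png',t)
o=cv2.imread('pics/top0.png');t7=cv2.imread('pics/t7.png')
for n,(x0,x1,y0,y1) in dict(handle=(285,330,180,230),lidfront=(285,345,160,225),right=(330,390,150,225)).items():
    f=lambda u,v:np.abs(u[y0:y1,x0:x1].astype(int)-v[y0:y1,x0:x1]).mean().round(1)
    print(n,'vs0',f(o,t),'t7vs0',f(o,t7))
def br(im):
    g=cv2.cvtColor(im,cv2.COLOR_BGR2HSV);m=((g[...,1]<50)&(g[...,2]>150)).astype(np.uint8);m2=np.zeros_like(m);m2[185:230,285:332]=m[185:230,285:332]
    y,x=np.nonzero(m2);return len(x),x.mean(),y.mean(),x.min(),y.max()
for i in(o,t7,t):
    try:print(br(i))
    except Exception as e:print(e)
```

```text
handle vs0 3.9 t7vs0 4.7
lidfront vs0 4.5 t7vs0 5.4
right vs0 2.8 t7vs0 3.3
(459, np.float64(313.60566448801745), np.float64(200.89978213507626), np.int64(287), np.int64(226))
(453, np.float64(313.6578366445916), np.float64(200.85871964679913), np.int64(287), np.int64(226))
(455, np.float64(313.75824175824175), np.float64(200.85714285714286), np.int64(287), np.int64(226))
```

Request:
send_rows --moves '[[[0, 0, 0.003], [0, 0, 0], -1], [[0, 0, 0.003], [0, 0, 0], -0.3], [[0, 0, 0.003], [0, 0, 0], -0.3], [[0, 0, 0.003], [0, 0, 0], -0.3], [[0, 0, 0.003], [0, 0, 0], -0.3], [[0.006, 0.006, 0.03], [0, 0, 0], -0.3], [[0.015, 0.015, 0.08], [0, 0, 0], -0.3], [[0.03, 0.03, 0.15], [0, 0, 0], -0.3], [[0.05, 0.05, 0.23], [0, 0, 0], -0.3], [[0.05, 0.05, 0.3], [0, 0, 0], -0.3], [[0.05, 0.05, 0.34], [0, 0, 0], -0.3], [[0.05, 0.05, 0.34], [0, 0, 0], -0.3]]'

```text
clock: 21.78
eef_pos: [0.6689, -0.1667, 0.2299]
orientation: [0.053, 0.916, 0.379, -0.116]
contact_force: [0.5, -1.6, 0.4]
gripper_width: 0.0297
grip_force: 0.0
```

```bash
python3 st.py
python3 - <<'E'
from h import *
t=bot.capture('top')[:,:,::-1].copy();o=cv2.imread('pics/top0.png')
def br(im):
    g=cv2.cvtColor(im,cv2.COLOR_BGR2HSV);m=((g[...,1]<50)&(g[...,2]>150)).astype(np.uint8);m2=np.zeros_like(m);m2[185:230,285:332]=m[185:230,285:332]
    y,x=np.nonzero(m2);return len(x),x.mean().round(2),y.mean().round(2)
print(br(o),br(t),np.abs(o[180:230,285:330].astype(int)-t[180:230,285:330]).mean(),knob())
E
```

```text
21.7833 [ 0.6689 -0.1667  0.2299] case [-0.0171  0.186   0.2299] q [-0.227  0.671  1.067 -0.221  1.535  0.581] w 0.029689744399077803 Fcase [ 1.5 -0.8  0.4]
toolz [ 0.009 -0.253 -0.967] tooly [1.    0.004 0.008]
(459, np.float64(313.61), np.float64(200.9)) (453, np.float64(313.66), np.float64(200.68)) 3.5397037037037036 [array([291.45535714, 148.38392857]), array([263.21698113, 152.27358491])]
```

Run:
```python
from h import *
for n,f,bx in(('top','top0',(255,350,60,200)),('side','side0',(230,330,60,200))):
    im=cv2.imread(f'pics/{f}.png')
    class B:pass
    def cen(im):
        h=cv2.cvtColor(im,cv2.COLOR_BGR2HSV);m=(((h[...,0]<8)|(h[...,0]>172))&(h[...,1]>130)&(h[...,2]>90))[bx[2]:bx[3],bx[0]:bx[1]].astype(np.uint8)
        k,l,st,c=cv2.connectedComponentsWithStats(m);i=1+np.argmax(st[1:,4]);return c[i]+[bx[0],bx[2]],st[i].tolist()
    print(n,cen(im),cen(bot.capture(n)[:,:,::-1].copy()))
```

```text
top (array([291.43243243, 148.3963964 ]), [28, 80, 18, 18, 111]) (array([291.45535714, 148.38392857]), [28, 80, 18, 18, 112])
side (array([263.13592233, 152.08737864]), [23, 87, 21, 11, 103]) (array([263.23809524, 152.3047619 ]), [23, 88, 21, 10, 105])
```

The knob is back at its starting pixels to within 0.25 px, so the lid is fully shut. I hand the job in.

```bash
python3 -c "
from cell import bot
print(bot.job_done())"
```

```text
the job is handed in; nothing more can be done
None
```

I handed the job in at about 22 s on the robot clock: the green-banded box is inside the case, the stay was broken at the knob, and the lid was lowered under control until shut; the judge gave no verdict, so shut rests on the knob being back within 0.25 px of its starting position.

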